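# Start the meeting timer by bracing it against the pen rest

### The job

Start the meeting timer, the grey box with a wide black push bar on one end: the bar is stiffer than the timer's grip on the desk, so slide the timer straight up against the front of the fixed wooden pen rest and, braced there, push the bar all the way in, gently: do not ram the timer into the block. Then let the bar come out again and leave the timer lying flat where it is, square against the pen rest. Do not disturb the stapler and the stamp pad.

Things in the scene. Friction and masses are not known exactly. Their poses are not given: they have to be found in the camera images.
- timer_center (a point): centre (half-way up, 20 mm above the desk) of the loose meeting timer: a grey box 90 mm long (its x), 66 mm wide (y) and 40 mm high with a small grey screen in a dark frame and three dark dots on top, about 0.25 kg, free to slide on the desk. Its x axis runs from the push bar towards its plain nose, which looks at the pen rest; z is up.
- timer_nose (a point): middle of the timer's plain nose end face, 45 mm ahead of its centre along its x axis, 20 mm above the desk
- push_bar_face (a point): middle of the outer face of the timer's push bar, 21.5 mm above the desk: a black bar 46 mm wide, 24 mm high (from 9.5 to 33.5 mm above the desk), standing 16 mm out of the timer's end opposite the nose, so 61 mm behind the centre when out. It is pushed along the timer's +x axis; x, y, z as the timer's.
- push_bar (a joint): how far the push bar is pushed in, in m: 0 out, 0.010 fully in (hard stop). A spring brings it out again: about 1.5 N at the start of the travel, 6.5 N fully in. Sliding the timer over the desk takes about 1 to 2.5 N, which may push the bar in part of the way.
- pen_rest_face (a point): middle of the front face of the pen rest, 20 mm above the desk: a wooden block fixed to the desk, 180 mm long (y), 50 mm deep (x), 45 mm high, with a pen lying in the groove on top. Its x axis points into the block, square to the front face; y runs along the face, z is up. The timer starts 20 to 55 mm in front of the face, roughly square to it.
- stapler: bystander: black desk stapler, 144 x 39 x 54 mm, loose; origin at the centre of its underside. Left or right of the timer.
- stamp_pad: bystander: flat black closed stamp pad, 78 x 113 x 16 mm, loose; origin at the centre of its underside. On the other side of the timer.
- timer: the timer as a whole; origin at the centre of its underside, axes as point timer_center
- pen_rest: the pen rest as a whole; origin at the centre of its underside, 25 mm behind the front face, axes as point pen_rest_face

How it is judged:
On the way:
1. the push bar is pushed in (more than 6 of its 10 mm) while the timer's nose bears on the front of the pen rest (value of joint push_bar above 0.006 m and contact force between timer and pen_rest above 1 N and x of timer_nose in the frame of pen_rest_face above -0.008 m), for 0.1 s.
At the end, for the whole second after the job is handed in: The push bar is out again (within 2 mm); the timer lies flat and still on the desk with its nose within 15 mm of the pen rest's front face, within 80 mm of its middle sideways, and square to it within 12 degrees (value of joint push_bar below 0.002 m and x of timer_nose in the frame of pen_rest_face above -0.015 m and y of timer_nose in the frame of pen_rest_face between -0.08 and 0.08 m and angle between the x axis of timer_center and the x axis of pen_rest_face, either way round below 0.21 rad and angle between timer_center's own z axis and vertical below 0.1 rad and height (world z) of timer_center below 0.03 m and linear speed of timer below 0.02 m/s); the robot touches nothing.
It fails at once if the timer is rammed against the pen rest with more than 40 N (contact force between timer and pen_rest above 40 N).
It fails at once if the stapler is moved by more than 20 mm (distance of stapler from where it was at the start of the episode above 0.02 m).
It fails at once if the stamp pad is moved by more than 20 mm (distance of stamp_pad from where it was at the start of the episode above 0.02 m).
It also fails if it takes over 29 s, if anything falls off the work surface, if the arm or the gripper's body presses on something with over 40 N, if the wrist force passes 120 N, or if a joint passes its speed limit or range.

### The arm

A 6-joint arm with a two-finger parallel gripper is mounted at the origin on a cart in front of the work surface, level with it; the furniture and walls round the work are solid. World frame = base frame: x ahead of the robot, y to its left, z up, the work surface at z = 0. Lengths are in m, angles in rad, forces in N, time in s.
With the tool pointing down it reaches from about 0.325 to 0.775 m from the base axis. Payload 5.5 kg.
Tool frame: the origin (TCP) lies midway between the tips of the shut fingers; the grasp point (between the pads) lies 19 mm behind it; z points along the fingers, y is the direction in which the jaws open and shut (so a half turn about z gives the same grasp; the last joint's range is limited). The gripper opens to 88 mm and grips with 3 to 60 N. Pads are 20 mm wide; open, the fingers measure 115 mm over their backs; the gripper's body (75 mm by 178 mm) begins 61 mm behind the grasp point.
Start: joints at [1.094, 0.091, 1.231, -0, 1.82, -0.057], TCP at [0.245, 0.548, 0.223] pointing down, gripper open.
Joint ranges: [-2.87, 2.87], [-0.86, 2.18], [0.17, 2.46], [-1.51, 4.65], [0.06, 2.69], [-2.65, 2.65]. Speed limits (rad/s): [2.57, 2.57, 3.01, 3.14, 3.14, 3.14].

### API

Orientations are given as a unit quaternion [x, y, z, w].
In Python, from rig import bot gives the robot as it stands.
- The arm moves only by the shell command python3 -m handwheel 'ROWS'. ROWS is JSON, a list of rows, each an object of numbers: "x", "y", "z": the shift along the tool's x, y, z in m; "ax", "ay", "az": the turn, a rotation vector about the tool's x, y, z in units of 5 degrees (1.0 is 5 degrees); "grip": the opening, from -1 (shut) to 1 (fully open). A call has 1 to 10 rows; each row is the pose to reach, as a shift and turn from the pose commanded when the call began, along the tool's axes at that moment; what a row does not reach only later rows make up. A row lasts 1/12 s, in which the tool goes at most 41.7 mm and 7.16 degrees, less where a joint would pass 70% of its speed; a pose out of reach is approached as far as the arm can. A call with a gripper value outside its range is refused whole. The fingers move at their own pace and stop on an object; the grip force is fixed at half the most. Time passes only in rows, so rows that repeat a pose let the fingers close. It gives the time, the measured TCP pose, the force and the opening at its end, in the units of the state.
- bot.get_state(): the state, without advancing time (a new reading comes with each control period).
- bot.snapshot(name): name is "side" or "top" or "wrist"; returns the picture (384x512x3 uint8, blue, green, red); there is no depth.
- bot.get_calibration(name): a dict with "intrinsics" (3x3 intrinsics, pixels), "view" (4x4, takes a point from world to camera coordinates). Camera axes: x right, y up, looking along -z (the intrinsics and any distortion apply to the point x, -y, -z); pixel columns grow to the right and rows downward; lengths in m; the calibration is good to about 2 mm. The wrist camera is an equidistant fisheye: a pixel r from the principal point sees the ray r / f radians off the axis. A picture is of the moment at which its call begins: read the wrist's pose just before it. get_calibration takes no time and is no camera call; for the wrist camera it gives the pose at the moment of the call.
- bot.job_done(): hands the job in, once; it reports no verdict.
The state is a dict: "time_s": time; "qpos": joint angles; "qd": joint speeds; "effort": joint torques, N m; "tool_pos": TCP position; "orientation": TCP orientation; "ft_force": force on the tool from outside, world axes, zero at the start; "moment": the same for the moment, N m; "finger_gap": finger opening in m.
Only numpy, scipy, OpenCV 4.12 (cv2) and the standard library are available. Lean on these libraries where they do the work, as an engineer would, in place of code of your own. Each camera call takes 0.05 s, during which the arm holds its last target. There are 200 camera calls.

## Working session

There is one attempt and no reset: what is moved stays moved. The work goes in short steps, Python scripts to look and compute and a shell command to move; the robot and the scene stay as the last step left them, time stands still between calls to the robot, and variables do not carry over. Pictures are saved under pics/ and viewed, on a budget of 10 in all, crops included, one or two more only if the job needs it, and the job is handed in when it is done.

```bash
mkdir -p pics
python3 - <<'E'
from rig import bot
import cv2,numpy as np
for n in("top","side"):
    im=bot.snapshot(n); cv2.imwrite(f"pics/{n}0.png",im)
    c=bot.get_calibration(n); print(n,{k:(np.round(v,4).tolist() if not isinstance(v,str) else v) for k,v in c.items()})
s=bot.get_state(); print(s)
E
```

```text
top {'intrinsics': [[455.5082, 0.0, 249.9977], [0.0, 455.5082, 187.2374], [0.0, 0.0, 1.0]], 'view': [[0.0419, -0.9991, 0.0033, -0.1108], [0.9764, 0.0417, 0.212, -0.5925], [-0.2119, -0.0056, 0.9773, -0.9599], [0.0, 0.0, 0.0, 1.0]]}
side {'intrinsics': [[450.0583, 0.0, 250.7444], [0.0, 450.0583, 197.5234], [0.0, 0.0, 1.0]], 'view': [[0.8527, -0.5223, 0.0057, -0.5552], [0.3347, 0.5548, 0.7617, -0.1756], [-0.401, -0.6476, 0.6479, -1.0046], [0.0, 0.0, 0.0, 1.0]]}
{'time_s': 0.1, 'qpos': array([ 1.09430742e+00,  9.17786388e-02,  1.23172145e+00,  6.40861596e-06,
        1.81978205e+00, -5.67236150e-02]), 'qd': array([-0.00088938, -0.00126446, -0.00191002,  0.00041349,  0.00031628,
        0.00139094]), 'effort': array([ 1.60618994e-03, -4.47856200e+01, -4.07570350e+01,  6.99426513e-02,
        2.83876952e-02, -1.10179230e-04]), 'tool_pos': array([0.24442626, 0.5476843 , 0.22164774]), 'orientation': array([ 2.08344280e-01,  9.78055186e-01, -8.14082212e-04, -2.25552179e-04]), 'ft_force': array([-0.86866204, -0.0708277 ,  0.2570778 ]), 'moment': array([-0.03371697, -0.01353485,  0.01581567]), 'finger_gap': 0.08778512653489848}
```

View pics/top0.png

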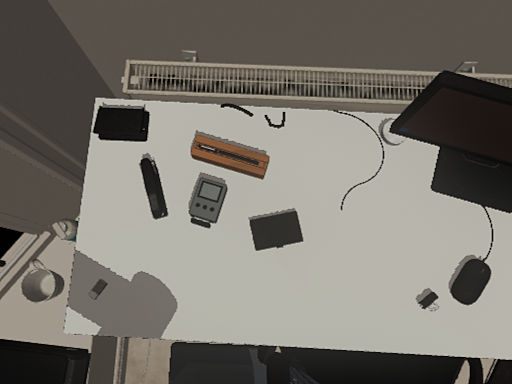

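View pics/side0.png

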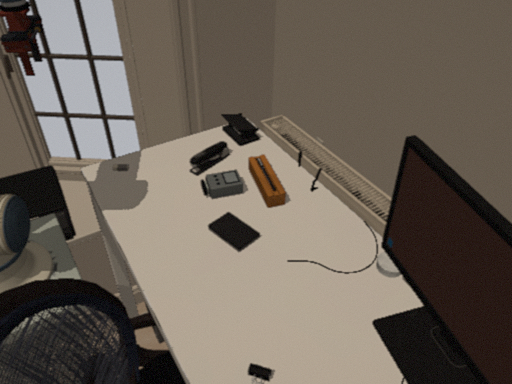

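The top view shows the timer at (208,198) with its bar at (201,223), the pen rest at (230,155), the stapler at (153,187) and the stamp pad at (276,230). I'll measure on an enlarged crop.

```bash
cat > h.py <<'E'
from rig import bot
import cv2,numpy as np
def ray(n,uv,z):
    c=bot.get_calibration(n);K=np.array(c["intrinsics"]);V=np.array(c["view"]);R=V[:3,:3];t=V[:3,3]
    o=-R.T@t; uv=np.atleast_2d(uv).astype(float)
    d=np.c_[(uv[:,0]-K[0,2])/K[0,0],-(uv[:,1]-K[1,2])/K[1,1],-np.ones(len(uv))]@R
    return o+d*((z-o[2])/d[:,2])[:,None]
def crop(im,x0,y0,w,h,s,name):
    cv2.imwrite(name,cv2.resize(im[y0:y0+h,x0:x0+w],None,fx=s,fy=s,interpolation=cv2.INTER_CUBIC))
E
python3 - <<'E'
from h import *
im=cv2.imread("pics/top0.png"); crop(im,130,120,180,140,4,"pics/crop0.png")
hsv=cv2.cvtColor(im,cv2.COLOR_BGR2HSV)
m=cv2.inRange(hsv,(5,100,90),(20,255,255))
cs=max(cv2.findContours(m,0,2)[0],key=cv2.contourArea)
b=cv2.boxPoints(cv2.minAreaRect(cs));print(b.round(1).tolist(),ray("top",b,.045).round(4).tolist())
E
```

```text
[[190.0, 153.5], [195.8000030517578, 133.89999389648438], [269.6000061035156, 156.0], [263.70001220703125, 175.60000610351562]] [[0.675, 0.0573, 0.045], [0.7234, 0.0469, 0.045], [0.6769, -0.128, 0.045], [0.6294, -0.1159, 0.045]]
```

View pics/crop0.png

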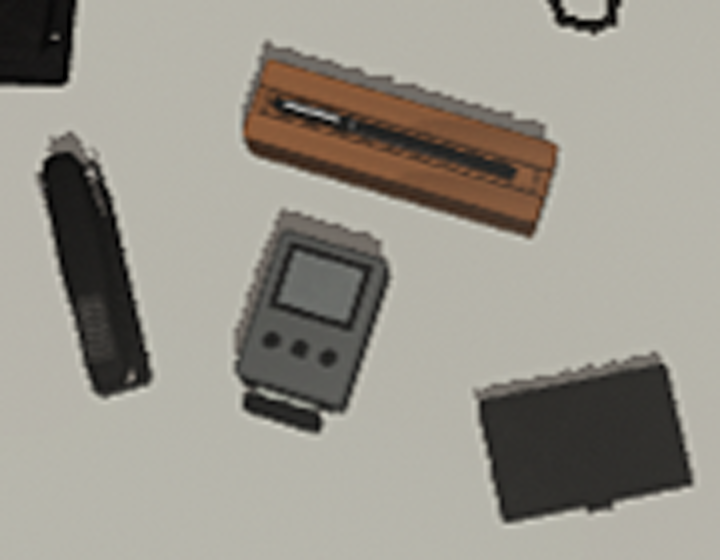

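Crop: the timer's top-face corners are at about (286,230), (388,260), (347,405) and (238,372), and its bar runs from (243,400) to (322,425). The front top edge of the pen rest runs from (247,140) to (535,222).

Run:
```python
from h import *
f=lambda p:np.array([[130+(x+.5)/4-.5,120+(y+.5)/4-.5] for x,y in p])
P=lambda p,z:ray("top",f(p),z)[:,:2]
e=P([(247,140),(535,222)],.045);print("rest front",e.round(4).tolist(),np.linalg.norm(e[1]-e[0]))
d=e[0]-e[1];ar=np.arctan2(-d[0],d[1]);print("rest yaw",np.degrees(ar))   # y axis=d, x axis=(d_y,-d_x)
t=P([(286,230),(388,260),(347,403),(238,370)],.040)
ax=(t[0]+t[1]-t[2]-t[3])/2;a=np.arctan2(ax[1],ax[0]);c=t.mean(0)
print("timer",c.round(4),np.degrees(a),np.linalg.norm(ax),np.linalg.norm(t[0]-t[1]))
u=np.array([np.cos(a),np.sin(a)]);print("bar face",c-.061*u)
b=P([(243,398),(322,424)],.0335);print("bar seen",b.round(4).tolist(),b.mean(0))
xr=np.array([np.cos(ar),np.sin(ar)]);yr=np.array([-xr[1],xr[0]])
n=c+.045*u-e.mean(0);print("nose in rest",n@xr,n@yr)
print("stapler",P([(60,160),(40,175),(105,395),(150,380)],.03).round(3).tolist());print("pad",P([(480,400),(665,362),(690,485),(505,520)],.016).round(3).tolist())
s=bot.get_state();from scipy.spatial.transform import Rotation as R
print(s["tool_pos"],R.from_quat(s["orientation"]).as_matrix().round(4))
```

```text
rest front [[0.6724, 0.0538], [0.6305, -0.1151]] 0.17406987649194908
rest yaw -13.912314703995886
timer [0.5716 0.0086] -13.744949176194378 0.08575559533874527 0.06170270583257937
bar face [0.51234094 0.02309891]
bar seen [[0.5231, 0.0472], [0.5101, 0.0013]] [0.51660534 0.02425178]
nose in rest -0.04195181450557265 0.019026030519573255
stapler [[0.66, 0.165], [0.65, 0.176], [0.522, 0.127], [0.532, 0.102]]
pad [[0.53, -0.088], [0.557, -0.194], [0.486, -0.21], [0.462, -0.105]]
[0.24442626 0.5476843  0.22164774] [[-9.132e-01  4.075e-01 -8.000e-04]
 [ 4.075e-01  9.132e-01 -1.500e-03]
 [ 1.000e-04 -1.700e-03 -1.000e+00]]
```

```bash
python3 -m handwheel '[{"x":-0.21,"y":-0.19,"z":0.03,"az":-2.03,"grip":-0.66},{"x":-0.21,"y":-0.19,"z":0.03,"az":-2.03,"grip":-0.66},{"x":-0.21,"y":-0.19,"z":0.03,"az":-2.03,"grip":-0.66},{"x":-0.21,"y":-0.19,"z":0.03,"az":-2.03,"grip":-0.66},{"x":-0.21,"y":-0.19,"z":0.03,"az":-2.03,"grip":-0.66},{"x":-0.21,"y":-0.19,"z":0.03,"az":-2.03,"grip":-0.66},{"x":-0.21,"y":-0.19,"z":0.03,"az":-2.03,"grip":-0.66},{"x":-0.21,"y":-0.19,"z":0.03,"az":-2.03,"grip":-0.66},{"x":-0.21,"y":-0.19,"z":0.03,"az":-2.03,"grip":-0.66}]'
cat > go.py <<'E'
import sys
from h import *
from scipy.spatial.transform import Rotation as R
def rep(g):
    s=bot.get_state();M=R.from_quat(s["orientation"]).as_matrix()
    print("t",s["time_s"],"tcp",s["tool_pos"].round(4),"yaw-x",np.degrees(np.arctan2(M[1,0],M[0,0])).round(2),"zaxis",M[:,2].round(3),"F",s["ft_force"].round(2),"gap",s["finger_gap"])
    print("shift in tool axes",(M.T@(np.array(g)-s["tool_pos"])).round(4))
if __name__=="__main__": rep([float(v) for v in sys.argv[1:4]])
E
python3 go.py 0.48 0.032 0.10
```

```text
t 0.1 tcp [0.2444 0.5477 0.2216] yaw-x 155.95 zaxis [-0.001 -0.001 -1.   ] F [-0.87 -0.07  0.26] gap 0.08778512653489848
shift in tool axes [-0.4253 -0.3747  0.1222]validation failed for argument at $[0]...
```

```bash
python3 -m handwheel '[{"x":-0.04,"y":0,"z":0,"ax":0,"ay":0,"az":0,"grip":-0.66}]'; echo; python3 -m handwheel --help | head -30
```

```text
time_s: 0.18
tool_pos: [0.2764, 0.5338, 0.222]
orientation: [0.205, 0.979, -0.0, -0.002]
ft_force: [1.2, 0.4, 0.1]
finger_gap: 0.0842
invalid input: not JSON, or not a number
```

All the keys are required.

```bash
python3 -m handwheel '[{"x":-0.19,"y":-0.19,"z":0.03,"ax":0,"ay":0,"az":-2.03,"grip":-0.66},{"x":-0.19,"y":-0.19,"z":0.03,"ax":0,"ay":0,"az":-2.03,"grip":-0.66},{"x":-0.19,"y":-0.19,"z":0.03,"ax":0,"ay":0,"az":-2.03,"grip":-0.66},{"x":-0.19,"y":-0.19,"z":0.03,"ax":0,"ay":0,"az":-2.03,"grip":-0.66},{"x":-0.19,"y":-0.19,"z":0.03,"ax":0,"ay":0,"az":-2.03,"grip":-0.66},{"x":-0.19,"y":-0.19,"z":0.03,"ax":0,"ay":0,"az":-2.03,"grip":-0.66},{"x":-0.19,"y":-0.19,"z":0.03,"ax":0,"ay":0,"az":-2.03,"grip":-0.66},{"x":-0.19,"y":-0.19,"z":0.03,"ax":0,"ay":0,"az":-2.03,"grip":-0.66}]'
python3 go.py 0.48 0.032 0.10
```

```text
time_s: 0.85
tool_pos: [0.3782, 0.2771, 0.1918]
orientation: [0.123, 0.992, -0.001, -0.0]
ft_force: [-0.2, 0.3, -0.4]
finger_gap: 0.0312
t 0.85 tcp [0.3782 0.2771 0.1918] yaw-x 165.82 zaxis [-0.    -0.002 -1.   ] F [-0.24  0.32 -0.37] gap 0.031249604738217838
shift in tool axes [-0.1588 -0.2125  0.0922]
```

```bash
python3 -m handwheel '[{"x":-0.159,"y":-0.212,"z":0.092,"ax":0,"ay":0,"az":0,"grip":-0.66},{"x":-0.159,"y":-0.212,"z":0.092,"ax":0,"ay":0,"az":0,"grip":-0.66},{"x":-0.159,"y":-0.212,"z":0.092,"ax":0,"ay":0,"az":0,"grip":-0.66},{"x":-0.159,"y":-0.212,"z":0.092,"ax":0,"ay":0,"az":0,"grip":-0.66},{"x":-0.159,"y":-0.212,"z":0.092,"ax":0,"ay":0,"az":0,"grip":-0.66},{"x":-0.159,"y":-0.212,"z":0.092,"ax":0,"ay":0,"az":0,"grip":-0.66},{"x":-0.159,"y":-0.212,"z":0.092,"ax":0,"ay":0,"az":0,"grip":-0.66},{"x":-0.159,"y":-0.212,"z":0.092,"ax":0,"ay":0,"az":0,"grip":-0.66},{"x":-0.159,"y":-0.212,"z":0.092,"ax":0,"ay":0,"az":0,"grip":-0.66}]'
python3 go.py 0.48 0.032 0.012
python3 - <<'E'
from h import *
cv2.imwrite("pics/w1.png",bot.snapshot("wrist"))
E
```

```text
time_s: 1.6
tool_pos: [0.4803, 0.0365, 0.0995]
orientation: [0.122, 0.993, 0.0, -0.001]
ft_force: [0.1, 0.6, 0.5]
finger_gap: 0.0147
t 1.6 tcp [0.4803 0.0365 0.0995] yaw-x 165.96 zaxis [-0.003  0.001 -1.   ] F [0.09 0.6  0.45] gap 0.014703549617392741
shift in tool axes [-0.0011 -0.0044  0.0875]
```

View pics/w1.png

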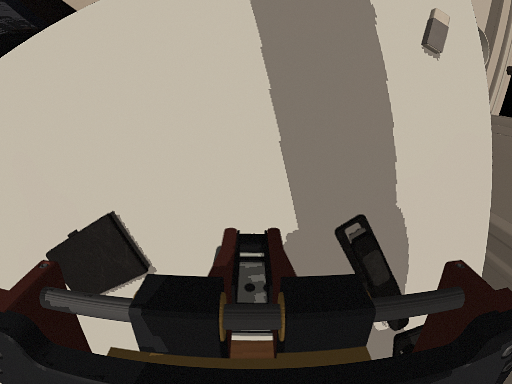

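The wrist picture shows the black bar and the middle dot (250,287) centred between the fingertips (about 232 to 275), so the lateral alignment is good. Next I lower the tool.

```bash
python3 -m handwheel '[{"x":0,"y":-0.003,"z":0.03,"ax":0,"ay":0,"az":0,"grip":-0.66},{"x":0,"y":-0.003,"z":0.055,"ax":0,"ay":0,"az":0,"grip":-0.66},{"x":0,"y":-0.003,"z":0.075,"ax":0,"ay":0,"az":0,"grip":-0.66},{"x":0,"y":-0.003,"z":0.086,"ax":0,"ay":0,"az":0,"grip":-0.66},{"x":0,"y":-0.003,"z":0.086,"ax":0,"ay":0,"az":0,"grip":-0.66},{"x":0,"y":-0.003,"z":0.086,"ax":0,"ay":0,"az":0,"grip":-0.66},{"x":0,"y":-0.003,"z":0.086,"ax":0,"ay":0,"az":0,"grip":-0.66}]'
python3 go.py 0.502 0.0265 0.012
python3 - <<'E'
from h import *
im=bot.snapshot("side"); crop(im,180,130,120,90,6,"pics/s2.png")
E
```

```text
time_s: 2.23
tool_pos: [0.4809, 0.0345, 0.0165]
orientation: [0.121, 0.993, 0.0, 0.001]
ft_force: [-0.2, -1.0, 0.2]
finger_gap: 0.0152
t 2.2333 tcp [0.4809 0.0345 0.0165] yaw-x 166.16 zaxis [ 0.003  0.    -1.   ] F [-0.25 -0.96  0.18] gap 0.015167869453569217
shift in tool axes [-0.0224 -0.0027  0.0046]
```

View pics/s2.png

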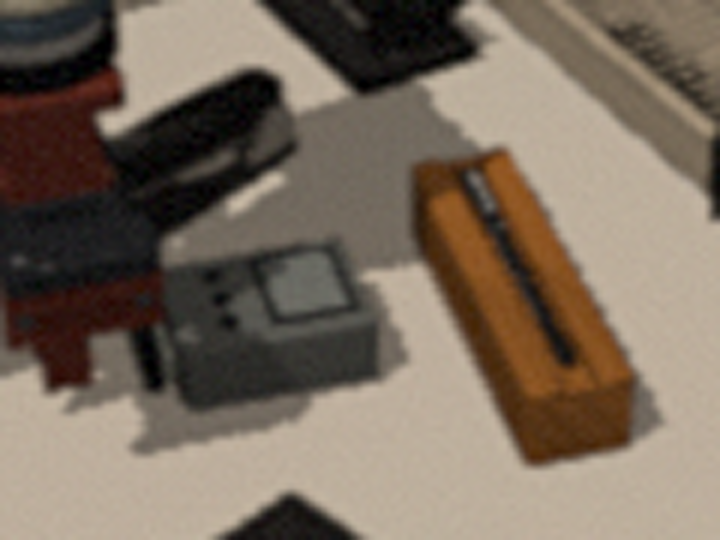

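The side crop shows the fingers at about (70,370), behind the bar at (150,355), level and clear. Next I slide the timer gently.

```bash
python3 -m handwheel '[{"x":-0.006,"y":-0.002,"z":0,"ax":0,"ay":0,"az":0,"grip":-0.66},{"x":-0.012,"y":-0.002,"z":0,"ax":0,"ay":0,"az":0,"grip":-0.66},{"x":-0.018,"y":-0.002,"z":0,"ax":0,"ay":0,"az":0,"grip":-0.66},{"x":-0.022,"y":-0.002,"z":0,"ax":0,"ay":0,"az":0,"grip":-0.66},{"x":-0.025,"y":-0.002,"z":0,"ax":0,"ay":0,"az":0,"grip":-0.66},{"x":-0.028,"y":-0.002,"z":0,"ax":0,"ay":0,"az":0,"grip":-0.66},{"x":-0.031,"y":-0.002,"z":0,"ax":0,"ay":0,"az":0,"grip":-0.66},{"x":-0.034,"y":-0.002,"z":0,"ax":0,"ay":0,"az":0,"grip":-0.66},{"x":-0.037,"y":-0.002,"z":0,"ax":0,"ay":0,"az":0,"grip":-0.66},{"x":-0.040,"y":-0.002,"z":0,"ax":0,"ay":0,"az":0,"grip":-0.66}]'
python3 go.py 0.55 0.0125 0.013
python3 -m handwheel '[{"x":-0.003,"y":0,"z":0,"ax":0,"ay":0,"az":0,"grip":-0.66},{"x":-0.006,"y":0,"z":0,"ax":0,"ay":0,"az":0,"grip":-0.66},{"x":-0.009,"y":0,"z":0,"ax":0,"ay":0,"az":0,"grip":-0.66},{"x":-0.012,"y":0,"z":0,"ax":0,"ay":0,"az":0,"grip":-0.66},{"x":-0.015,"y":0,"z":0,"ax":0,"ay":0,"az":0,"grip":-0.66},{"x":-0.015,"y":0,"z":0,"ax":0,"ay":0,"az":0,"grip":-0.66}]'
python3 - <<'E'
from h import *
im=bot.snapshot("top"); crop(im,150,120,130,120,5,"pics/t3.png")
im=bot.snapshot("side"); crop(im,180,130,120,90,6,"pics/s3.png")
a=cv2.imread("pics/t3.png");b=cv2.imread("pics/s3.png")
a=cv2.resize(a,(440,406));b=cv2.resize(b,(360,270));o=np.zeros((406,800,3),np.uint8);o[:,:440]=a;o[:270,440:]=b;cv2.imwrite("pics/ts3.png",o)
E
```

```text
time_s: 3.12
tool_pos: [0.5184, 0.0222, 0.0145]
orientation: [0.121, 0.993, 0.0, -0.0]
ft_force: [-1.6, 0.5, 0.9]
finger_gap: 0.0149
t 3.1167 tcp [0.5184 0.0222 0.0145] yaw-x 166.1 zaxis [-0.  0. -1.] F [-1.58  0.49  0.89] gap 0.01491651630610358
shift in tool axes [-0.033  -0.0018  0.0015]
time_s: 3.62
tool_pos: [0.5334, 0.0184, 0.0146]
orientation: [0.121, 0.993, -0.0, 0.0]
ft_force: [0.4, 0.0, 1.0]
finger_gap: 0.0149
```

View pics/ts3.png

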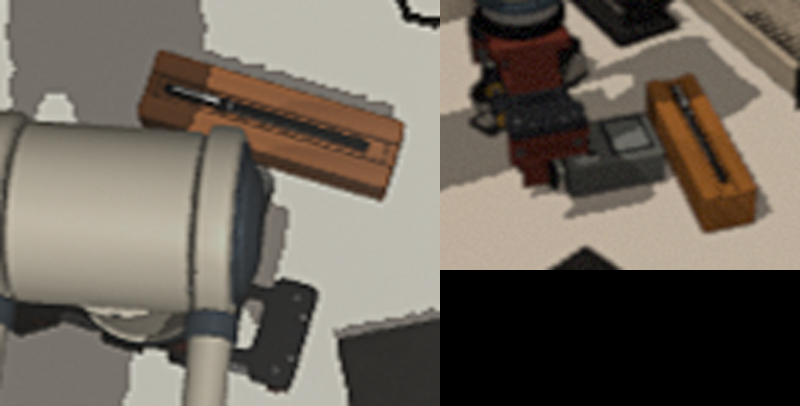

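The side crop (right half) shows the timer slid forward, its nose about 10 mm short of the rest, with the fingers on the bar. The arm hides the timer in the top view. I continue in 2 mm steps, watching the force.

```bash
for i in 1; do python3 -m handwheel '[{"x":-0.002,"y":0,"z":0,"ax":0,"ay":0,"az":0,"grip":-0.66},{"x":-0.004,"y":0,"z":0,"ax":0,"ay":0,"az":0,"grip":-0.66},{"x":-0.006,"y":0,"z":0,"ax":0,"ay":0,"az":0,"grip":-0.66},{"x":-0.008,"y":0,"z":0,"ax":0,"ay":0,"az":0,"grip":-0.66}]'
python3 -m handwheel '[{"x":-0.002,"y":0,"z":0,"ax":0,"ay":0,"az":0,"grip":-0.66},{"x":-0.004,"y":0,"z":0,"ax":0,"ay":0,"az":0,"grip":-0.66},{"x":-0.004,"y":0,"z":0,"ax":0,"ay":0,"az":0,"grip":-0.66}]'
python3 -m handwheel '[{"x":-0.002,"y":0,"z":0,"ax":0,"ay":0,"az":0,"grip":-0.66},{"x":-0.004,"y":0,"z":0,"ax":0,"ay":0,"az":0,"grip":-0.66},{"x":-0.004,"y":0,"z":0,"ax":0,"ay":0,"az":0,"grip":-0.66}]'; done
python3 go.py 0.55 0.0125 0.013
```

```text
time_s: 4.05
tool_pos: [0.5405, 0.0167, 0.0147]
orientation: [0.121, 0.993, 0.0, -0.0]
ft_force: [-1.3, 1.0, 1.8]
finger_gap: 0.0148
time_s: 4.3
tool_pos: [0.5447, 0.0157, 0.0147]
orientation: [0.121, 0.993, 0.0, 0.0]
ft_force: [-1.6, 0.8, 1.2]
finger_gap: 0.0145
time_s: 4.55
tool_pos: [0.5482, 0.0148, 0.0146]
orientation: [0.121, 0.993, 0.0, -0.0]
ft_force: [-4.9, 1.5, 2.2]
finger_gap: 0.0153
t 4.55 tcp [0.5482 0.0148 0.0146] yaw-x 166.1 zaxis [-0.001  0.    -1.   ] F [-4.86  1.5   2.18] gap 0.015259711632717462
shift in tool axes [-0.0023 -0.0018  0.0016]
```

The force is rising, so the timer is braced. I continue 1 mm at a time.

```bash
python3 -m handwheel '[{"x":-0.001,"y":0,"z":0,"ax":0,"ay":0,"az":0,"grip":-0.66},{"x":-0.002,"y":0,"z":0,"ax":0,"ay":0,"az":0,"grip":-0.66},{"x":-0.002,"y":0,"z":0,"ax":0,"ay":0,"az":0,"grip":-0.66}]'
python3 -m handwheel '[{"x":-0.001,"y":0,"z":0,"ax":0,"ay":0,"az":0,"grip":-0.66},{"x":-0.002,"y":0,"z":0,"ax":0,"ay":0,"az":0,"grip":-0.66},{"x":-0.002,"y":0,"z":0,"ax":0,"ay":0,"az":0,"grip":-0.66}]'
python3 - <<'E'
from h import *
im=bot.snapshot("side"); crop(im,180,130,120,90,6,"pics/s4.png")
E
```

```text
time_s: 4.8
tool_pos: [0.5501, 0.0144, 0.0146]
orientation: [0.121, 0.993, 0.0, -0.0]
ft_force: [-4.9, 2.1, 2.6]
finger_gap: 0.0153
time_s: 5.05
tool_pos: [0.5518, 0.0139, 0.0146]
orientation: [0.121, 0.993, 0.0, -0.0]
ft_force: [-5.7, 1.8, 4.1]
finger_gap: 0.015
```

View pics/s4.png

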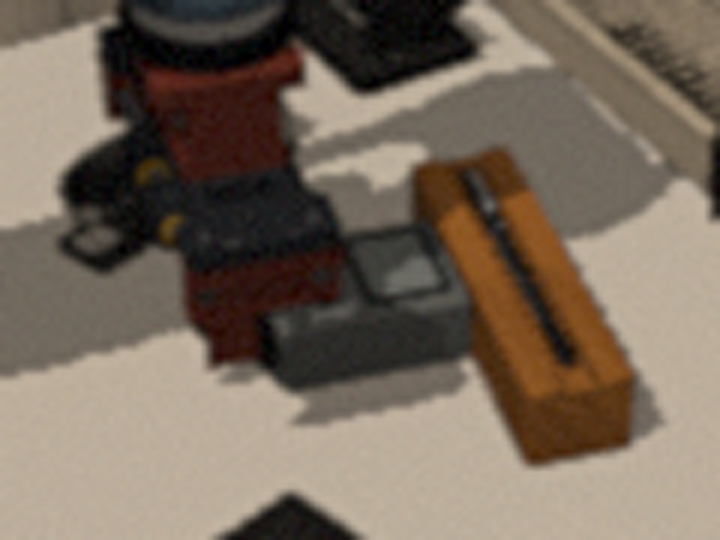

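The side crop shows the nose flush with the rest at about (470,320) and the bar nearly in. I go on to the hard stop.

```bash
python3 -m handwheel '[{"x":-0.001,"y":0,"z":0,"ax":0,"ay":0,"az":0,"grip":-0.66},{"x":-0.001,"y":0,"z":0,"ax":0,"ay":0,"az":0,"grip":-0.66}]'
python3 -m handwheel '[{"x":-0.001,"y":0,"z":0,"ax":0,"ay":0,"az":0,"grip":-0.66},{"x":-0.001,"y":0,"z":0,"ax":0,"ay":0,"az":0,"grip":-0.66}]'
python3 go.py 0.55 0.0125 0.013
```

```text
time_s: 5.27
tool_pos: [0.5527, 0.0137, 0.0146]
orientation: [0.121, 0.993, 0.0, -0.001]
ft_force: [-7.2, 1.1, 3.9]
finger_gap: 0.0147
time_s: 5.43
tool_pos: [0.553, 0.0137, 0.0146]
orientation: [0.121, 0.993, 0.0, -0.001]
ft_force: [-7.7, 1.9, 5.8]
finger_gap: 0.015
t 5.4333 tcp [0.553  0.0137 0.0146] yaw-x 166.11 zaxis [-0.003  0.001 -1.   ] F [-7.69  1.91  5.79] gap 0.014994020114362091
shift in tool axes [ 0.0027 -0.0019  0.0017]
```

```bash
python3 -m handwheel '[{"x":-0.001,"y":0,"z":0,"ax":0,"ay":0,"az":0,"grip":-0.66},{"x":-0.001,"y":0,"z":0,"ax":0,"ay":0,"az":0,"grip":-0.66},{"x":-0.001,"y":0,"z":0,"ax":0,"ay":0,"az":0,"grip":-0.66}]'
python3 -m handwheel '[{"x":-0.001,"y":0,"z":0,"ax":0,"ay":0,"az":0,"grip":-0.66},{"x":-0.001,"y":0,"z":0,"ax":0,"ay":0,"az":0,"grip":-0.66},{"x":-0.001,"y":0,"z":0,"ax":0,"ay":0,"az":0,"grip":-0.66}]'
```

```text
time_s: 5.68
tool_pos: [0.5531, 0.0136, 0.0146]
orientation: [0.121, 0.993, 0.0, -0.002]
ft_force: [-12.5, 3.4, 8.2]
finger_gap: 0.015
time_s: 5.93
tool_pos: [0.5532, 0.0136, 0.0146]
orientation: [0.121, 0.993, 0.0, -0.004]
ft_force: [-16.8, 3.4, 10.3]
finger_gap: 0.0151
```

The force climbs to 17 N with no further motion, so the bar is on its hard stop. I back off slowly.

```bash
python3 -m handwheel '[{"x":0.002,"y":0,"z":0,"ax":0,"ay":0,"az":0,"grip":-0.66},{"x":0.004,"y":0,"z":0,"ax":0,"ay":0,"az":0,"grip":-0.66},{"x":0.006,"y":0,"z":0,"ax":0,"ay":0,"az":0,"grip":-0.66},{"x":0.008,"y":0,"z":0,"ax":0,"ay":0,"az":0,"grip":-0.66},{"x":0.010,"y":0,"z":0,"ax":0,"ay":0,"az":0,"grip":-0.66},{"x":0.012,"y":0,"z":0,"ax":0,"ay":0,"az":0,"grip":-0.66},{"x":0.014,"y":0,"z":0,"ax":0,"ay":0,"az":0,"grip":-0.66},{"x":0.018,"y":0,"z":0,"ax":0,"ay":0,"az":0,"grip":-0.66},{"x":0.026,"y":0,"z":0,"ax":0,"ay":0,"az":0,"grip":-0.66},{"x":0.04,"y":0,"z":0,"ax":0,"ay":0,"az":0,"grip":-0.66}]'
python3 -m handwheel '[{"x":0.02,"y":0,"z":-0.03,"ax":0,"ay":0,"az":0,"grip":-0.66},{"x":0.03,"y":0,"z":-0.06,"ax":0,"ay":0,"az":0,"grip":-0.66},{"x":0.05,"y":0.03,"z":-0.09,"ax":0,"ay":0,"az":0,"grip":-0.66},{"x":0.07,"y":0.06,"z":-0.11,"ax":0,"ay":0,"az":0,"grip":-0.66},{"x":0.09,"y":0.09,"z":-0.12,"ax":0,"ay":0,"az":0,"grip":-0.66},{"x":0.09,"y":0.12,"z":-0.12,"ax":0,"ay":0,"az":0,"grip":-0.66},{"x":0.09,"y":0.15,"z":-0.12,"ax":0,"ay":0,"az":0,"grip":-0.66},{"x":0.09,"y":0.18,"z":-0.12,"ax":0,"ay":0,"az":0,"grip":-0.66},{"x":0.09,"y":0.2,"z":-0.12,"ax":0,"ay":0,"az":0,"grip":-0.66},{"x":0.09,"y":0.2,"z":-0.12,"ax":0,"ay":0,"az":0,"grip":-0.66}]'
python3 - <<'E'
from h import *
im=bot.snapshot("top");cv2.imwrite("pics/top5.png",im); crop(im,130,120,180,140,4,"pics/t5.png")
E
```

```text
time_s: 6.77
tool_pos: [0.5174, 0.0221, 0.0147]
orientation: [0.121, 0.993, -0.0, 0.001]
ft_force: [-0.9, 0.2, 0.4]
finger_gap: 0.0147
time_s: 7.6
tool_pos: [0.4777, 0.2412, 0.1342]
orientation: [0.119, 0.993, 0.001, 0.0]
ft_force: [0.5, 0.8, -0.2]
finger_gap: 0.0151
```

View pics/t5.png

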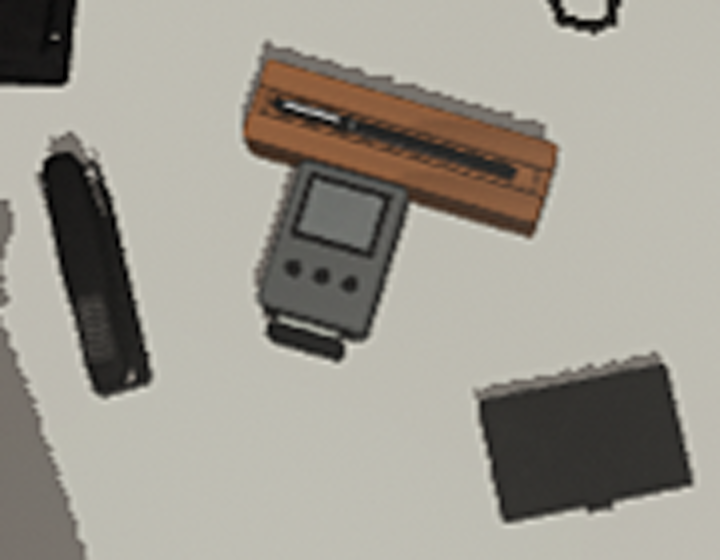

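The final top crop shows the timer flush and square against the rest (nose edge (300,165) to (408,195)). The bar is out at (270,325) to (343,352). The stapler and pad look unmoved. I run a short numeric check and hand in.

Run:
```python
from h import *
f=lambda p:np.array([[130+(x+.5)/4-.5,120+(y+.5)/4-.5] for x,y in p])
P=lambda p,z:ray("top",f(p),z)[:,:2]
t=P([(302,167),(408,196),(368,330),(262,298)],.040);ax=(t[0]+t[1]-t[2]-t[3])/2;u=ax/np.linalg.norm(ax);a=np.degrees(np.arctan2(u[1],u[0]));c=t.mean(0)
b=P([(267,329),(343,355)],.0335).mean(0)
print("yaw",a,"centre",c,"bar edge behind centre",(c-b)@u)
x=np.array([np.cos(-.2428),np.sin(-.2428)]);n=c+.045*u-[.65145,-.03065];print("nose",n@x,n@[-x[1],x[0]])
d=cv2.absdiff(cv2.imread("pics/top0.png"),cv2.imread("pics/top5.png")).max(2)
for k,(x0,y0,x1,y1) in dict(stapler=(136,152,170,222),pad=(247,205,306,252)).items(): print(k,"changed px",(d[y0:y1,x0:x1]>40).sum())
bot.job_done()
```

```text
yaw -13.085155447941858 centre [ 6.11885244e-01 -5.96799499e-04] bar edge behind centre 0.056835234622850096
nose -0.0006343794709856646 0.02030840293230545
stapler changed px 10
pad changed px 0
the job is handed in; nothing more can be done
```

I slid the timer up to the pen rest with nearly shut fingers, pushed the bar to its hard stop, eased off so the bar came out, and lifted clear. I handed the job in at about 7.7 s of the 29 s allowed, and no verdict is given.

- **Push:** the force rose from about 5 N to 17 N at the end with almost no further motion, so I took the bar to be fully in. That is well under the 40 N limit.
- **Final position:** the last top view put the nose about 1 mm from the rest's face and 20 mm off its middle, square to within about 1°.
- **Bar:** it looks out again. I measured its outer edge 57 mm behind the centre, where 61 mm is nominal. The first picture gave about 56 mm with the bar known to be out, so the measurement reads short.
- **Bystanders:** the stamp pad's image area did not change at all. The stapler's changed by only 10 pixels, which I took as noise, though I did not check those pixels closely.

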